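# Hold the load dial of the loaded battery tester bay at its third notch

### The job

One of the tester's three bays holds the drill battery; load-test it by turning the dial in front of that bay clockwise past its first two notches to the third, not beyond, and holding it there against its return spring for at least three seconds. Leave the other two dials and everything in the bays as they are. Finish while still holding the dial at the third notch: do not let go.

Things in the scene. Friction and masses are not known exactly. Their poses are not given: they have to be found in the camera images.
- tester: grey three-bay battery load tester fixed to the table, 280 mm (x) by 430 mm (y), top face 36 mm above the table. Origin: centre of its underside; x points from the dials (robot side) to the bays, z up. The dial axes stand at x = -85 mm, y = +135, 0, -135 mm; straight behind each, at x = +58 mm, lies the bay it serves, a tray with a 9 mm rim
- dial_left (a joint): angle of the left (+y) dial, rad: 0 at rest, grows clockwise seen from above; clicks at 0.4, 0.8, 1.2 (first, second, third notch), dead stop at 1.6. A spring always returns it to 0, no notch keeps it: 0.06 N m at rest to 0.12 at the third notch, the clicks add up to 0.04 more or less
- dial_left_top (a point): centre of the top of the left (+y) dial's black grip bar, on its axis, 73 mm above the table. x runs along the bar to its pointer end (white line), at rest 0.6 rad anticlockwise from the tester's x; z up. Bar 48 long, 14 wide, 27 mm tall above a round skirt 52 wide, 9 mm high. A dot marks rest; one, two, three lines the notches
- bay_left (a point): centre of the floor of the left (+y) bay, 37 mm above the table; axes as the tester's. Inside 118 mm (x) by 80 mm (y)
- dial_mid (a joint): angle of the middle dial, rad: 0 at rest, grows clockwise seen from above; clicks at 0.4, 0.8, 1.2 (first, second, third notch), dead stop at 1.6. A spring always returns it to 0, no notch keeps it: 0.06 N m at rest to 0.12 at the third notch, the clicks add up to 0.04 more or less
- dial_mid_top (a point): centre of the top of the middle dial's black grip bar, on its axis, 73 mm above the table. x runs along the bar to its pointer end (white line), at rest 0.6 rad anticlockwise from the tester's x; z up. Bar 48 long, 14 wide, 27 mm tall above a round skirt 52 wide, 9 mm high. A dot marks rest; one, two, three lines the notches
- bay_mid (a point): centre of the floor of the middle bay, 37 mm above the table; axes as the tester's. Inside 118 mm (x) by 80 mm (y)
- dial_right (a joint): angle of the right (-y) dial, rad: 0 at rest, grows clockwise seen from above; clicks at 0.4, 0.8, 1.2 (first, second, third notch), dead stop at 1.6. A spring always returns it to 0, no notch keeps it: 0.06 N m at rest to 0.12 at the third notch, the clicks add up to 0.04 more or less
- dial_right_top (a point): centre of the top of the right (-y) dial's black grip bar, on its axis, 73 mm above the table. x runs along the bar to its pointer end (white line), at rest 0.6 rad anticlockwise from the tester's x; z up. Bar 48 long, 14 wide, 27 mm tall above a round skirt 52 wide, 9 mm high. A dot marks rest; one, two, three lines the notches
- bay_right (a point): centre of the floor of the right (-y) bay, 37 mm above the table; axes as the tester's. Inside 118 mm (x) by 80 mm (y)
- battery: slide-in drill battery pack, dark, 100 x 68 x 66 mm, standing in one of the three bays (which one differs from run to run), contacts up; origin at the centre of its underside, z up
- sanding_block: cork sanding block, 64 x 110 x 38 mm, parked in another bay; origin at the centre of its underside
- bit_case: closed drill-bit case, 63 x 110 x 32 mm, parked in the remaining bay; origin at the centre of its underside

How it is judged (in metres and radians):
On the way, in this order (a step that is already met when the one before it is completed fails the run):
1. the loaded bay's dial is turned past its first notch (((horizontal distance between battery and bay_left below 0.03 m and value of joint dial_left above 0.5 rad) or (horizontal distance between battery and bay_mid below 0.03 m and value of joint dial_mid above 0.5 rad) or (horizontal distance between battery and bay_right below 0.03 m and value of joint dial_right above 0.5 rad))).
2. the loaded bay's dial is held at the third notch by the fingers for 2.5 s (((horizontal distance between battery and bay_left below 0.03 m and value of joint dial_left between 1.05 and 1.37 rad and contact force between the fingers and tester above 0.5 N) or (horizontal distance between battery and bay_mid below 0.03 m and value of joint dial_mid between 1.05 and 1.37 rad and contact force between the fingers and tester above 0.5 N) or (horizontal distance between battery and bay_right below 0.03 m and value of joint dial_right between 1.05 and 1.37 rad and contact force between the fingers and tester above 0.5 N))), for 2.5 s.
At the end, for the whole second after the job is handed in: the dial in front of the battery's bay stands at the third notch (1.05 to 1.37 rad, the notch is at 1.2) and still, held there by the fingers (more than 0.5 N on the tester or its dials), the other two dials at rest (under 0.15 rad), the battery still in its bay (within 30 mm of its centre) (((horizontal distance between battery and bay_left below 0.03 m and value of joint dial_left between 1.05 and 1.37 rad and velocity of joint dial_left between -0.2 and 0.2 rad/s and contact force between the fingers and tester above 0.5 N and value of joint each of dial_mid, dial_right below 0.15 rad) or (horizontal distance between battery and bay_mid below 0.03 m and value of joint dial_mid between 1.05 and 1.37 rad and velocity of joint dial_mid between -0.2 and 0.2 rad/s and contact force between the fingers and tester above 0.5 N and value of joint each of dial_left, dial_right below 0.15 rad) or (horizontal distance between battery and bay_right below 0.03 m and value of joint dial_right between 1.05 and 1.37 rad and velocity of joint dial_right between -0.2 and 0.2 rad/s and contact force between the fingers and tester above 0.5 N and value of joint each of dial_left, dial_mid below 0.15 rad))); the arm keeps its last pose, push and grip.
It fails at once if a dial of a bay without the battery is turned (over 0.25 rad) ((not (horizontal distance between battery and bay_left below 0.03 m) and value of joint dial_left above 0.25 rad) or (not (horizontal distance between battery and bay_mid below 0.03 m) and value of joint dial_mid above 0.25 rad) or (not (horizontal distance between battery and bay_right below 0.03 m) and value of joint dial_right above 0.25 rad)).
It fails at once if a dial is turned clearly beyond the third notch (over 1.45 rad) (value of joint any of dial_left, dial_mid, dial_right above 1.45 rad).
It fails at once if something in a bay is moved by more than 15 mm (distance of any of battery, sanding_block, bit_case from where it was at the start of the episode above 0.015 m).
It also fails if it takes over 32 s, if anything falls off the work surface, if the arm or the gripper's body presses on something with over 40 N, if the wrist force passes 120 N, or if a joint passes its speed limit or range.

### The arm

A 6-joint arm with a two-finger parallel gripper is mounted at the origin on a cart in front of the work surface, level with it; the furniture and walls round the work are solid. World frame = base frame: x ahead of the robot, y to its left, z up, the work surface at z = 0. Lengths are in mm, angles in degrees, forces in N, time in s.
With the tool pointing down it reaches from about 325 to 850 mm from the base axis. Payload 4.4 kg.
Tool frame: the origin (TCP) lies at the very end of the fingers, on their centre line; the grasp point (between the pads) lies 19 mm behind it; z points along the fingers, y is the line along which they close (so a half turn about z gives the same grasp; the last joint's range is limited). The gripper opens to 94 mm and grips with 3 to 60 N. Pads are 16 mm wide; open, the fingers measure 119 mm over their backs; the gripper's body (75 mm by 177 mm) begins 78 mm behind the grasp point.
Start: joints at [55.147, 11.837, 88.321, -0, 79.842, -8.623], TCP at [254.145, 515.788, 205.447] pointing down, gripper open.
Joint ranges: [-156.59, 156.59], [-49.26, 127.26], [12.9, 141.05], [-63.56, 243.56], [4.71, 150.69], [-161.64, 161.64]. Speed limits (degrees/s): [159.86, 159.86, 180, 180, 180, 180].

### API

Orientations are given as [roll, pitch, yaw] about the fixed x, y, z axes, in that order (R = Rz(yaw) Ry(pitch) Rx(roll)).
In Python, from station import arm gives the robot as it stands.
- The arm moves only by the shell command python3 steer.py [OPENING] [FORCE], which reads ROWS from standard input. ROWS is a JSON object with one list for each field, all of the same length, 1 to 5, a row being the entries at one place: tx, ty, tz (the shift in shares of 60 cm (1.0 is 60 cm)), yaw (a turn about the tool's z in shares of 180 degrees (1.0 is 180 degrees)); each row shifts and turns the commanded pose from where the row before left it, along the tool's axes as they then stand; what a row does not reach is not made up. A row lasts 1/12 s, in which the tool goes at most 41.7 mm and 7.16 degrees, less where a joint would pass 70% of its speed; a pose out of reach is approached as far as the arm can. OPENING is the finger opening in mm, set as the command begins (- or left out keeps the last). The fingers move at their own pace and stop on an object; FORCE is the grip in N (left out, the last holds). Time passes only in rows, so rows that do not move let the fingers close. It prints the time, the measured TCP pose, the force, the opening and the grip force at its end. No shift or turn number may pass 1 either way. Input that does not fit is refused with a message, and nothing moves.
- arm.read_state(): the state, without advancing time (a new reading comes with each control period).
- arm.read_camera(name): name is "scene" or "top" or "wrist"; returns a dict with "img" (400x640x3 uint8, blue, green, red), "intrinsics" (3x3 intrinsics, pixels), "rvec" (rotation vector, rad) and "tvec" (3), from world to camera coordinates, as OpenCV has them; the wrist camera has in their place "T_tool_cam" (4x4, takes a point from camera to tool coordinates, whose origin is the TCP and whose axes are the flange's). Camera axes: x right, y down, z forward; pixel columns grow to the right and rows downward; lengths in mm; the calibration is good to about 2 mm. A picture is of the moment at which its call begins: read the wrist's pose just before it. There is no depth.
- arm.finish_job(): hands the job in; it is judged then, once.
The state is a dict: "clock": time; "q": joint angles; "qvel": joint speeds; "joint_efforts": joint torques, N m; "tcp_pos": TCP position; "tcp_rot": TCP orientation; "contact_force": force on the tool from outside, world axes, zero at the start; "moment": the same for the moment, N m; "grip_width": finger opening in mm; "grip_force": force on a finger pad.
Only numpy, scipy, OpenCV 4.12 (cv2) and the standard library are available. Lean on these libraries where they do the work, as an engineer would, in place of code of your own. Each camera call takes 0.05 s, during which the arm holds its last target. There are 200 camera calls.

## Working session

There is one attempt and no reset: what is moved stays moved. The work goes in short steps, Python scripts to look and compute and a shell command to move; the robot and the scene stay as the last step left them, time stands still between calls to the robot, and variables do not carry over. Pictures are saved under pics/ and viewed, at most 10 in all, crops included, and the job is handed in when it is done.

```bash
ls; mkdir -p pics
python3 - <<'E'
from station import arm
import cv2,numpy as np
s=arm.read_state();print(s['clock'],s['tcp_pos'],s['tcp_rot'],s['grip_width'])
for n in('top','scene'):
    c=arm.read_camera(n);cv2.imwrite(f'pics/{n}0.png',c['img']);np.savez(f'{n}0.npz',**c)
    print(n,c['intrinsics'],c['rvec'],c['tvec'])
E
```

```text
pics
station.py
steer.py
0.0 [253.68820296 515.13701969 204.30536664] [-1.79873670e+02 -1.80234758e-02  1.53769672e+02] 94.1293143940097
top [[490.93937267   0.         317.70952276]
 [  0.         490.93937267 195.58281128]
 [  0.           0.           1.        ]] [ 2.2473012  -1.93124796  0.22912797] [-55.7476088  596.14853169 917.00706009]
scene [[437.50645115   0.         319.55112422]
 [  0.         437.50645115 196.46571332]
 [  0.           0.           1.        ]] [ 1.31220758 -1.98547838  1.07969385] [267.94170762 342.81874285 472.73988524]
```

View pics/top0.png

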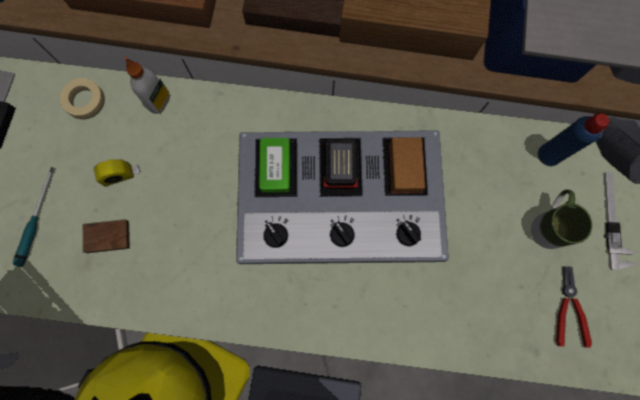

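View pics/scene0.png

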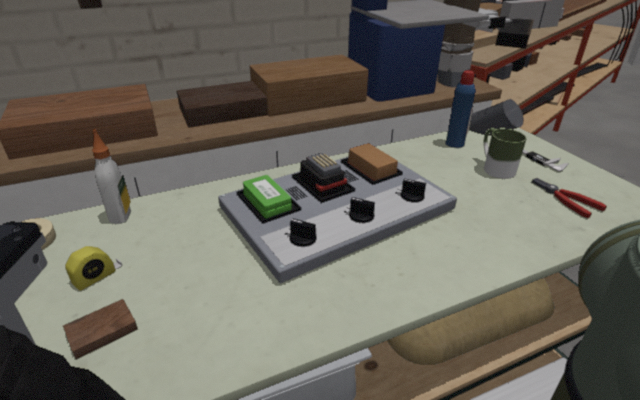

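The top view shows the green bit case in the left bay (275,165), the dark battery with contacts in the middle bay (341,160) and cork in the right bay (406,165). So the middle dial, near (342,234), is the one to turn; in the scene view it is near (362,209).

```bash
cat > h.py <<'E'
import cv2,numpy as np
def ray(c,uv):
    R=cv2.Rodrigues(np.array(c['rvec']))[0];o=-R.T@c['tvec'].ravel()
    d=R.T@np.linalg.inv(c['intrinsics'])@[uv[0],uv[1],1];return o,d/np.linalg.norm(d)
def plane(r,z): o,d=r;return o+d*(z-o[2])/d[2]
def cross(rs):
    A=sum(np.eye(3)-np.outer(d,d) for o,d in rs);b=sum((np.eye(3)-np.outer(d,d))@o for o,d in rs)
    p=np.linalg.solve(A,b);return p,[np.linalg.norm(np.cross(p-o,d)) for o,d in rs]
def dark(img,box,t=60):
    x0,y0,x1,y1=box;m=(img[y0:y1,x0:x1].max(2)<t).astype(np.uint8)
    cs=cv2.findContours(m,cv2.RETR_EXTERNAL,cv2.CHAIN_APPROX_NONE)[0]
    return [k+[x0,y0] for k in cs if cv2.contourArea(k)>60]
E
python3 - <<'E'
from h import *
t=dict(np.load('top0.npz'));s=dict(np.load('scene0.npz'))
img=t['img']
D=[]
for k in dark(img,(245,214,440,255)):
    m=cv2.moments(k);u=np.array([m['m10'],m['m01']])/m['m00'];p=plane(ray(t,u),55);D.append(p);print('top dial',u,cv2.boundingRect(k),p.round(1))
for b in((285,215,320,248),(345,193,380,225),(398,173,430,205)):
  for k in dark(s['img'],b): print('scene',cv2.boundingRect(k),cv2.minAreaRect(k))
# tester outline: white panel
hsv=cv2.cvtColor(img,cv2.COLOR_BGR2HSV);print(hsv[255,300],hsv[220,310],hsv[300,300],hsv[140,310])
m=cv2.inRange(hsv,(0,0,60),(180,60,255));m[:, :225]=0;m[:,460:]=0;m[:120]=0;m[275:]=0
g=cv2.inRange(hsv,(95,15,40),(135,255,190));g[:,:225]=0;g[:,460:]=0;g[:120]=0;g[275:]=0
k=max(cv2.findContours(g,cv2.RETR_EXTERNAL,cv2.CHAIN_APPROX_NONE)[0],key=cv2.contourArea)
r=cv2.minAreaRect(k);c=cv2.boxPoints(r);print(r);W=np.array([plane(ray(t,q),36) for q in c]);print(W.round(1),np.linalg.norm(np.roll(W,1,0)-W,axis=1),W.mean(0))
v=cv2.resize(np.hstack([img[205:265,310:375],s['img'][185:245,330:395]]),None,fx=6,fy=6,interpolation=cv2.INTER_CUBIC);cv2.imwrite('pics/crop1.png',v)
E
```

```text
top dial [275.4117129  235.42580361] (264, 223, 24, 24) [507.4 106.3  55. ]
top dial [341.85669362 234.66172507] (330, 222, 24, 25) [528.9 -24.8  55. ]
top dial [407.96545536 234.11215792] (397, 221, 23, 25) [ 549.9 -155.6   55. ]
scene (290, 221, 26, 25) ((302.5, 233.0), (24.0, 25.0), 90.0)
scene (349, 199, 25, 24) ((361.52001953125, 210.8599853515625), (24.18305206298828, 21.920310974121094), 8.130102157592773)
scene (401, 181, 24, 21) ((412.43450927734375, 191.28622436523438), (22.671417236328125, 19.598735809326172), 4.763641834259033)
[150   5 164] [138   8 164] [ 35  38 129] [120  20 100]
((341.3150634765625, 196.72369384765625), (129.6961669921875, 210.0773468017578), 89.34893798828125)
[[ 714.5  229.7   36. ]
 [ 788.2 -214.4   36. ]
 [ 512.1 -242.6   36. ]
 [ 443.7  175.1   36. ]] [276.19441316 450.18881472 277.59641997 423.28205424] [614.61636594 -13.07489577  36.        ]
```

View pics/crop1.png

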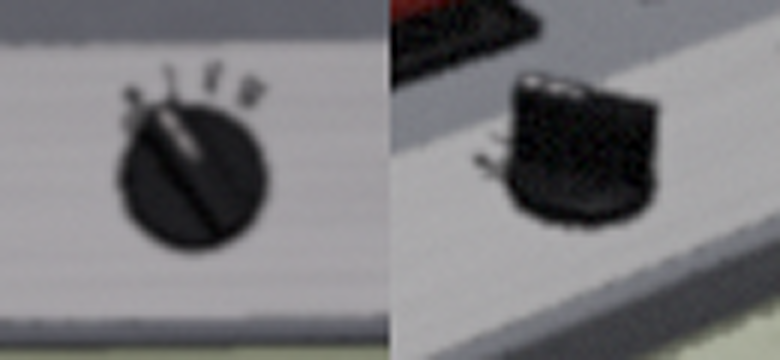

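Middle dial at rest near (529,-25); the tester yaw from the dial row is about 9°, so the bar is at about 43.6°. I'll turn the tool to that yaw first (clockwise is positive about the tool's z).

The rows are not in the units I measure in: shifts go in shares of 60 cm and turns go in shares of 180 degrees. I convert before sending: 7.1 degrees / 180 = 0.0394.

```bash
for i in 1 2 3; do echo '{"tx": [0, 0, 0, 0, 0], "ty": [0, 0, 0, 0, 0], "tz": [0, 0, 0, 0, 0], "yaw": [0.0394, 0.0394, 0.0394, 0.0394, 0.0394]}' | python3 steer.py; done
python3 - <<'E'
from station import arm
from scipy.spatial.transform import Rotation as R
import numpy as np
s=arm.read_state();print(s['clock'],s['tcp_pos'],s['tcp_rot'],s['q'])
M=R.from_euler('xyz',s['tcp_rot'],degrees=True).as_matrix();print(M.T@(np.array([515,-30,200])-s['tcp_pos']))
print(arm.read_camera('wrist')['T_tool_cam'])
E
```

```text
clock: 0.52
tcp_pos: [253.9, 515.4, 204.8]
tcp_rot: [-179.9, 0.0, 117.9]
contact_force: [0.1, -1.3, 0.1]
grip_width: 93.7
grip_force: 0.0
clock: 0.93
tcp_pos: [253.8, 515.4, 204.8]
tcp_rot: [-180.0, 0.1, 82.4]
contact_force: [-0.2, 0.1, 0.1]
grip_width: 93.8
grip_force: 0.0
clock: 1.35
tcp_pos: [253.9, 515.4, 204.7]
tcp_rot: [180.0, 0.1, 46.9]
contact_force: [-0.4, -0.5, -0.5]
grip_width: 94.0
grip_force: 0.0
1.35 [253.86626686 515.36842008 204.73924653] [1.79988468e+02 7.89734952e-02 4.69164980e+01] [ 5.51461692e+01  1.18656758e+01  8.83728596e+01 -1.10347029e-04
  7.98412755e+01  9.82296828e+01]
[-219.93706599  563.24160515    5.15576296]
[[ 4.34569823e-04 -9.57887055e-01 -2.87144913e-01  8.57173565e+01]
 [ 9.99999881e-01  3.52063868e-04  3.38965953e-04  9.52484922e-01]
 [-2.23597750e-04 -2.87145026e-01  9.57887094e-01 -1.78870601e+02]
 [ 0.00000000e+00  0.00000000e+00  0.00000000e+00  1.00000000e+00]]
```

```bash
for i in 1 2 3; do echo '{"tx": [-0.0233, -0.0233, -0.0233, -0.0233, -0.0233], "ty": [0.0625, 0.0625, 0.0625, 0.0625, 0.0625], "tz": [0, 0, 0, 0, 0], "yaw": [0, 0, 0, 0, 0]}' | python3 steer.py|grep -E 'clock|pos|rot'; done; echo '{"tx": [0, 0, 0], "ty": [0, 0, 0], "tz": [0, 0, 0], "yaw": [0.0167, 0, 0]}' | python3 steer.py
python3 - <<'E'
from station import arm
import cv2,numpy as np
s=arm.read_state();c=arm.read_camera('wrist');cv2.imwrite('pics/w1.png',c['img']);np.savez('w1.npz',p=s['tcp_pos'],r=s['tcp_rot'],**c);print(s['q'])
E
```

```text
clock: 1.82
tcp_pos: [344.4, 335.4, 205.0]
tcp_rot: [-180.0, 0.0, 47.5]
clock: 2.23
tcp_pos: [434.8, 156.6, 205.3]
tcp_rot: [-180.0, -0.0, 47.4]
clock: 2.65
tcp_pos: [525.1, -22.1, 205.2]
tcp_rot: [-180.0, 0.0, 47.4]
clock: 2.9
tcp_pos: [524.3, -20.2, 204.8]
tcp_rot: [-179.9, 0.0, 44.4]
contact_force: [0.3, 0.5, -0.1]
grip_width: 93.7
grip_force: 0.0
[-1.16791699e+01  5.81012782e+00  9.53120103e+01  2.40732258e-02
  7.89706585e+01  3.39436133e+01]
```

View pics/w1.png

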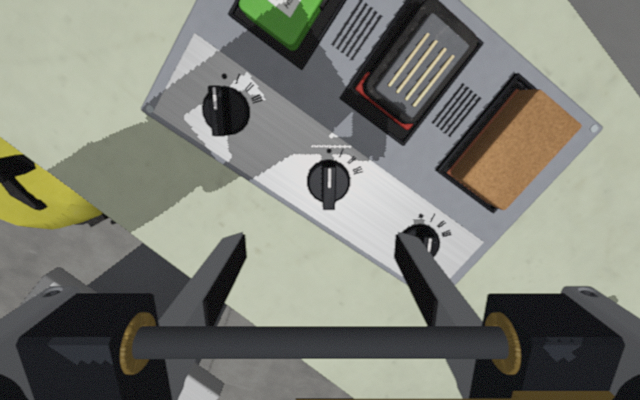

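The wrist view shows the battery in the middle bay, with the middle dial at (329,181), its bar almost vertical in the image and so aligned with tool x. I'll take a second, lower wrist view to get heights.

In the tool's units: 25 mm / 600 = 0.0417, -10 mm / 600 = -0.0167.

```bash
echo '{"tx": [-0.0167, -0.0167, 0, 0], "ty": [0, 0, 0, 0], "tz": [0.0417, 0.0417, 0, 0], "yaw": [0, 0, 0, 0]}' | python3 steer.py
python3 - <<'E'
from station import arm
import cv2,numpy as np
s=arm.read_state();c=arm.read_camera('wrist');np.savez('w2.npz',p=s['tcp_pos'],r=s['tcp_rot'],**c)
a=np.load('w1.npz')['img'][130:230,280:380];b=c['img']
cv2.imwrite('pics/w2.png',np.hstack([cv2.resize(a,(400,400),interpolation=cv2.INTER_CUBIC),cv2.resize(b[90:230,260:400],(400,400),interpolation=cv2.INTER_CUBIC)]))
E
```

```text
clock: 3.28
tcp_pos: [508.8, -32.6, 154.3]
tcp_rot: [-179.8, 0.1, 44.4]
contact_force: [-0.6, 1.3, 0.1]
grip_width: 94.4
grip_force: 0.0
```

View pics/w2.png

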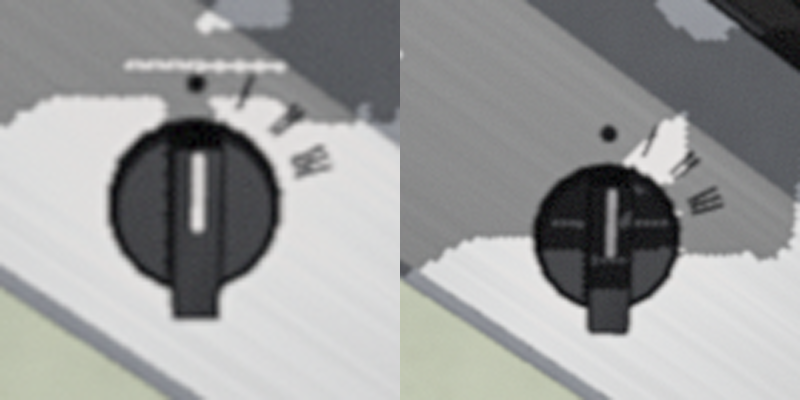

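Both crops show the bar-top ends and the white line clearly: the pointer end is at (329.1,167.5) in w1 and (333.9,156) in w2, and the tail end at (328.9,209.3) and (332.8,206.2). Triangulating these next, along with the line ends.

```bash
cat >> h.py <<'E'
from scipy.spatial.transform import Rotation as Ro
def wray(w,uv):
    T=np.eye(4);T[:3,:3]=Ro.from_euler('xyz',w['r'],degrees=True).as_matrix();T[:3,3]=w['p'];T=T@w['T_tool_cam']
    d=T[:3,:3]@np.linalg.inv(w['intrinsics'])@[uv[0],uv[1],1];return T[:3,3],d/np.linalg.norm(d)
E
python3 - <<'E'
from h import *
a,b=[dict(np.load(f'w{i}.npz')) for i in(1,2)]
P=[]
for n,u,v in(('ptr',(329.1,167.5),(333.9,156)),('tail',(328.9,209.3),(332.8,206.2)),('linebot',(329.5,188),(334.2,180.2))):
    p,e=cross([wray(a,u),wray(b,v)]);P.append((plane(wray(a,u),73),plane(wray(b,v),73)));print(n,p.round(1),np.round(e,1),P[-1][0].round(1),P[-1][1].round(1))
for k in(0,1):
    d=P[0][k]-P[1][k];print('len',np.linalg.norm(d),'yaw',np.degrees(np.arctan2(d[1],d[0])),'c',(P[0][k]+P[1][k])/2)
t=dict(np.load('top0.npz'));D=[plane(ray(t,u),45)for u in((275.4,235.4),(341.9,234.7),(408,234.1))];print(D)
E
```

```text
ptr [549.7 -10.1  65.6] [0.2 0.2] [550.5  -8.8  73. ] [550.4  -9.3  73. ]
tail [515.3 -44.1  58. ] [0. 0.] [518.5 -40.3  73. ] [518.3 -40.2  73. ]
linebot [537.2 -22.2  83.3] [0.1 0.1] [535.5 -24.3  73. ] [535.8 -24.3  73. ]
len 44.90589056246256 yaw 44.61621927545267 c [534.5191645  -24.52506703  73.        ]
len 44.54734849619678 yaw 43.91971582945066 c [534.3650062  -24.72407244  73.        ]
[array([508.75536319, 107.30558884,  45.        ]), array([530.39021441, -25.23130547,  45.        ]), array([ 551.75004345, -157.29572595,   45.        ])]
```

Run:
```python
from h import *
from station import arm
a,b=[dict(np.load(f'w{i}.npz')) for i in(1,2)];t=dict(np.load('top0.npz'));s=dict(np.load('scene0.npz'))
P=[]
for n,u,v,x,y in(('ptr',(329.1,167.5),(333.9,156),(336.7,223),(352.5,198.2)),('tail',(328.9,209.3),(332.8,206.2),(347,244.2),(373.8,202))):
    R=[wray(a,u),wray(b,v),ray(t,x),ray(s,y)]
    p,e=cross(R);P.append(p);print(n,p.round(1),np.round(e,1),cross(R[:1]+R[3:])[0].round(1))
c=sum(P)/2;d=P[0]-P[1];print(c,np.linalg.norm(d),np.degrees(np.arctan2(d[1],d[0])))
q=arm.read_state();M=Ro.from_euler('xyz',q['tcp_rot'],degrees=True).as_matrix()
print(q['clock'],M.T@(np.array([c[0],c[1],51])-q['tcp_pos']))
```

```text
ptr [549.2 -10.8  71.7] [2.1 1.7 1.4 3.1] [549.4 -11.3  72. ]
tail [515.4 -39.9  74.1] [3.3 3.1 7.2 3.5] [518.  -42.   74.3]
[532.26640576 -25.33042282  72.91066928] 44.69856552307542 40.75755104135984
3.3333 [ 20.86776118   9.78657337 104.93557922]
```

Bar-top height measures 72.9 (expected 73) and yaw about 44°. Descending over the bar with the fingers part-closed.

In the tool's units: 15 mm / 600 = 0.025, 5.7 mm / 600 = 0.0095, 0.3 degrees / 180 = 0.0017.

```bash
echo '{"tx": [0.0183, 0.0183, 0, 0, 0], "ty": [0.01, 0.0095, 0, 0, 0], "tz": [0.025, 0.025, 0.025, 0, 0], "yaw": [0.0017, 0, 0, 0, 0]}' | python3 steer.py 50
python3 - <<'E'
from station import arm
import cv2,numpy as np
s=arm.read_state();c=arm.read_camera('wrist');np.savez('w3.npz',p=s['tcp_pos'],r=s['tcp_rot'],**c);cv2.imwrite('pics/w3.png',c['img'])
print(s['tcp_pos'],s['grip_width'],s['q'])
E
```

```text
clock: 3.75
tcp_pos: [535.1, -26.5, 111.4]
tcp_rot: [180.0, -0.0, 44.1]
contact_force: [-0.6, 0.2, 0.5]
grip_width: 63.8
grip_force: 0.0
[535.06780123 -26.5437051  111.35101011] 63.822785105177054 [-1.21026947e+01  1.26883619e+01  9.91780095e+01  5.60384488e-03
  6.81016013e+01  3.38373825e+01]
```

View pics/w3.png

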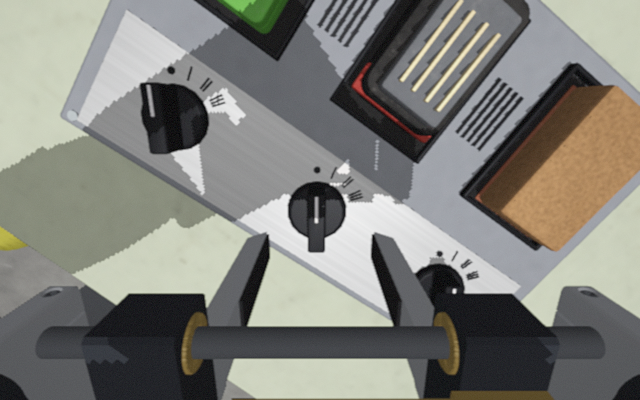

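Run:
```python
from h import *
w=dict(np.load('w3.npz'));M=Ro.from_euler('xyz',w['r'],degrees=True).as_matrix()
print(w['intrinsics'][0])
for u in((316.5,193),(316.3,250.5)): print(u,M.T@(plane(wray(w,u),73)-w['p']))
```

```text
[308.59551753   0.         319.93703787]
(316.5, 193) [25.68018643 -1.56236923 38.36029921]
(316.3, 250.5) [-20.42213017  -1.84417948  38.34235688]
```

The bar is centred at tool (+2.6,-1.7) and is 46 mm long, which agrees with its size. I'll correct for that, descend and grip.

In the tool's units: 20 mm / 600 = 0.0333, -1.7 mm / 600 = -0.0028.

```bash
echo '{"tx": [0.0042, 0, 0, 0, 0], "ty": [-0.0028, 0, 0, 0, 0], "tz": [0.0333, 0.0333, 0.0333, 0, 0], "yaw": [0, 0, 0, 0, 0]}' | python3 steer.py 40; echo '{"tx": [0, 0, 0, 0, 0], "ty": [0, 0, 0, 0, 0], "tz": [0, 0, 0, 0, 0], "yaw": [0, 0, 0, 0, 0]}' | python3 steer.py 0 25;echo '{"tx": [0, 0, 0], "ty": [0, 0, 0], "tz": [0, 0, 0], "yaw": [0, 0, 0]}' | python3 steer.py
```

```text
clock: 4.22
tcp_pos: [535.2, -24.1, 51.1]
tcp_rot: [-180.0, 0.0, 44.0]
contact_force: [-0.5, -0.3, 0.8]
grip_width: 40.2
grip_force: 0.0
clock: 4.63
tcp_pos: [534.6, -23.1, 51.5]
tcp_rot: [-179.9, -0.0, 43.9]
contact_force: [-3.3, 3.9, 6.3]
grip_width: 13.8
grip_force: 25.0
clock: 4.88
tcp_pos: [534.6, -23.1, 51.5]
tcp_rot: [-179.9, -0.0, 43.9]
contact_force: [-3.7, 3.5, 7.1]
grip_width: 13.7
grip_force: 25.0
```

In the tool's units: -1 mm / 600 = -0.0017, 5 degrees / 180 = 0.0278.

```bash
echo '{"tx": [0, 0, 0, 0, 0], "ty": [-0.0017, 0, 0, 0, 0], "tz": [0, 0, 0, 0, 0], "yaw": [0, 0.0278, 0.0278, 0.0278, 0]}' | python3 steer.py - 35; echo '{"tx": [0, 0, 0, 0, 0], "ty": [0, 0, 0, 0, 0], "tz": [0, 0, 0, 0, 0], "yaw": [0.0333, 0.0333, 0.0333, 0, 0]}' | python3 steer.py
```

```text
clock: 5.3
tcp_pos: [535.0, -23.6, 51.5]
tcp_rot: [179.9, -0.1, 28.9]
contact_force: [-0.4, 0.8, 5.7]
grip_width: 13.8
grip_force: 35.0
clock: 5.72
tcp_pos: [535.3, -24.3, 51.5]
tcp_rot: [179.9, -0.1, 11.2]
contact_force: [-0.3, -1.6, 5.4]
grip_width: 13.9
grip_force: 35.0
```

In the tool's units: 6 degrees / 180 = 0.0333.

```bash
echo '{"tx": [0, 0, 0, 0, 0], "ty": [0, 0, 0, 0, 0], "tz": [0, 0, 0, 0, 0], "yaw": [0.0333, 0.0333, 0.0333, 0.0333, 0]}' | python3 steer.py; echo '{"tx": [0, 0, 0, 0, 0], "ty": [0, 0, 0, 0, 0], "tz": [0, 0, 0, 0, 0], "yaw": [0.0333, 0.0278, 0, 0, 0]}' | python3 steer.py
python3 - <<'E'
from station import arm
import cv2,numpy as np
s=arm.read_state();print(s['tcp_rot'],s['moment'],s['q'])
c=arm.read_camera('wrist');np.savez('w4.npz',p=s['tcp_pos'],r=s['tcp_rot'],**c)
a=arm.read_camera('top');b=arm.read_camera('scene')
z=lambda i,f:cv2.resize(i,f,interpolation=cv2.INTER_CUBIC)
cv2.imwrite('pics/f1.png',np.vstack([z(c['img'][150:350,200:440],(720,300)) if 0 else z(c['img'],(480,300)),np.hstack([z(a['img'][200:260,290:386],(240,150)),z(b['img'][180:240,315:411],(240,150))])]))
E
```

```text
clock: 6.13
tcp_pos: [535.2, -25.4, 51.5]
tcp_rot: [179.8, -0.1, -12.9]
contact_force: [-0.9, -4.3, 6.0]
grip_width: 13.9
grip_force: 35.0
clock: 6.55
tcp_pos: [535.1, -25.9, 51.5]
tcp_rot: [179.8, -0.2, -23.7]
contact_force: [-1.1, -6.2, 5.4]
grip_width: 13.8
grip_force: 35.0
[ 1.79802560e+02 -1.70832336e-01 -2.37143102e+01] [-0.95597832  0.58264431  0.08969461] [-11.88426823  17.40385855 101.45428117  -0.26095334  61.01538543
 101.95653594]
```

View pics/f1.png

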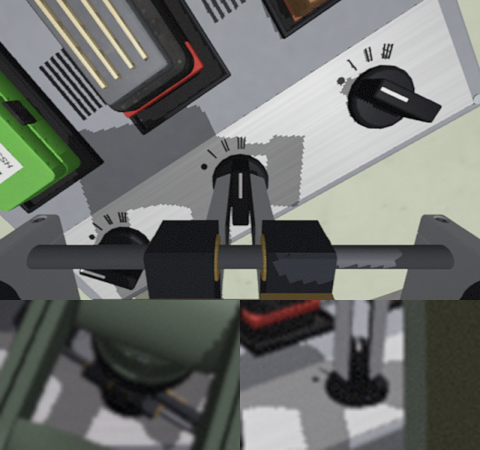

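The bar, at column 240, points straight at the three-line mark, and the tool has turned 67.6° (1.18 rad). The other dials still point at their dots. Holding here.

```bash
for i in 1 2 3 4 5 6 7 8 9; do echo '{"tx": [0, 0, 0, 0, 0], "ty": [0, 0, 0, 0, 0], "tz": [0, 0, 0, 0, 0], "yaw": [0, 0, 0, 0, 0]}' | python3 steer.py|tr '\n' ' '|cut -c1-170; echo; done
python3 - <<'E'
from station import arm
import cv2,numpy as np
s=arm.read_state();print(s['tcp_rot'],s['moment'],s['grip_width'],s['grip_force'],s['clock'])
c=arm.read_camera('wrist')['img'];w=np.load('w4.npz')['img']
print(cv2.absdiff(c,w)[180:300,280:370].mean())
print(arm.finish_job())
E
```

```text
clock: 7.12 tcp_pos: [535.1, -25.9, 51.5] tcp_rot: [179.8, -0.2, -23.7] contact_force: [-2.0, -5.1, 4.5] grip_width: 13.8 grip_force: 35.0 

clock: 7.53 tcp_pos: [535.1, -25.9, 51.5] tcp_rot: [179.8, -0.2, -23.7] contact_force: [-2.0, -5.2, 5.7] grip_width: 13.6 grip_force: 35.0 

clock: 7.95 tcp_pos: [535.1, -25.9, 51.5] tcp_rot: [179.8, -0.2, -23.7] contact_force: [-1.9, -6.0, 6.1] grip_width: 13.5 grip_force: 35.0 

clock: 8.37 tcp_pos: [535.1, -25.9, 51.5] tcp_rot: [179.8, -0.2, -23.7] contact_force: [-1.9, -5.3, 5.2] grip_width: 13.2 grip_force: 35.0 

clock: 8.78 tcp_pos: [535.1, -25.9, 51.5] tcp_rot: [179.8, -0.2, -23.7] contact_force: [-1.8, -5.0, 6.0] grip_width: 13.7 grip_force: 35.0 

clock: 9.2 tcp_pos: [535.1, -25.9, 51.5] tcp_rot: [179.8, -0.2, -23.7] contact_force: [-1.4, -5.3, 4.9] grip_width: 13.7 grip_force: 35.0 

clock: 9.62 tcp_pos: [535.1, -25.9, 51.5] tcp_rot: [179.8, -0.2, -23.7] contact_force: [-1.6, -5.4, 5.3] grip_width: 13.6 grip_force: 35.0 

clock: 10.03 tcp_pos: [535.1, -25.9, 51.5] tcp_rot: [179.8, -0.2, -23.7] contact_force: [-1.8, -5.5, 5.6] grip_width: 13.8 grip_force: 35.0 

clock: 10.45 tcp_pos: [535.1, -25.9, 51.5] tcp_rot: [179.8, -0.2, -23.7] contact_force: [-1.7, -5.3, 5.4] grip_width: 13.5 grip_force: 35.0 

[ 1.79805652e+02 -1.73483736e-01 -2.37179175e+01] [-0.91233566  0.55761433  0.12438003] 13.527593075370046 35.01180589199066 10.45
2.2567283950617285
the job is handed in; nothing more can be done
None
```

The battery is in the middle bay; I turned its dial to the third notch (about 1.18 rad by the tool's turn), held it there about 3.9 s, and handed the job in at 10.5 s still gripping it; the judge's verdict was not shown.

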